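# Put the tube rotator back in gear

## Task

The tube rotator on the worktop has been left in neutral, so its four-armed tube carrier swings free. Put it back in gear: ease the ball knob on top of the gearbox along its slot towards the motor, and where the gear teeth meet end to end, rock the carrier gently by hand until they mesh, then slide the knob fully home to the end of its slot. Do not force the knob or the carrier, leave the glassware round about standing where it is, and let go of everything at the end.

Things in the scene. Friction and masses are not known exactly. Their poses are not given: they have to be found in the camera images.
- rotator: the bench tube rotator, fixed: grey gearbox 160 x 120 mm, top cover 170 mm above the worktop, round motor behind it, tube carrier in front. Origin on the worktop below the spindle; x points from carrier to motor (away from the robot), y left, z up. In this frame the gearbox spans x -60 to 100 and y -60 to 60 mm, the motor ends at x 164 and the spindle axis runs along x at z 122 mm.
- gear_knob (a joint): how far the gear-change knob has slid towards the motor, in m: 0 = neutral end of its slot, 0.021 = far end, fully in gear. It slides stiffly (about 5 N) and stays where it is left. A light spring (1 to 4.5 N) joins it to the toothed ring: with teeth end to end it feels them at 0.007, yields on to 0.014 and stops hard there; the spring then keeps the teeth pressed together by itself.
- knob_ball (a point): centre of the knob's black ball, 28 mm in diameter, on an upright 9 mm stem that comes out of a slot in the top cover. In the rotator's frame it is at y -40, z 200 mm, and at x 10 mm in neutral, x 31 mm when fully home.
- carrier (a joint): angle of the tube carrier about the spindle, rad; 0 = one arm straight up (it starts near there), positive as that arm leans to the rotator's right (-y). Out of gear it turns freely either way (friction 0.07 N m, about 1 N at an arm's end). Once meshed the drive holds it and it gives only about 5 degrees either way, then stops hard.
- carrier_hub (a point): centre of the carrier on the spindle axis, at x -100, z 122 mm in the rotator's frame. Four flat arms at right angles, 18 mm wide, 8 mm thick along x, reach 98 mm out from it; hub radius 26 mm. Across the front of each arm is clipped a capped tube 17 mm thick, 89 mm long, its middle line 48 mm from the axis, so the outer 35 mm of each arm is clear to push on from either side.
- top_arm_end (a point): a point on the middle line of the arm that stands about upright at the start, 9 mm short of its rounded end and 89 mm from the spindle axis; it turns with the carrier.
- teeth (a point): the place in the gearbox, seen through the opening in its top cover, where the two toothed rings meet: x 59, y 0, z 158 mm in the rotator's frame. Each ring has 6 square teeth, one every 60 degrees, which enter the other's gaps only within about 3 degrees either way. The drive stopped at an unknown angle, so that place must be felt for; at the start the teeth are always end to end.
- sample_bottle: small clear glass bottle, 58 mm in diameter, 103 mm tall, bystander; origin at the centre of its underside
- dropper_bottle: dropper bottle with a black rubber teat, 33 mm in diameter, 107 mm tall, bystander; origin at the centre of its underside
- conical_flask: conical glass flask, 79 mm in diameter, 136 mm tall, bystander; origin at the centre of its underside

How it is judged:
At the end, for the whole second after the job is handed in: the gear-change knob is fully home, within 2.5 mm of the far end of its slot (which only meshed teeth allow), and knob and carrier are at rest (value of joint gear_knob above 0.0185 m and velocity of joint carrier between -0.05 and 0.05 rad/s and velocity of joint gear_knob below 0.005 m/s); the robot touches nothing.
It fails at once if the gear-change knob is forced: pushed with more than 30 N (contact force between any of the fingers, the arm and gear_knob above 30 N).
It fails at once if the carrier is forced: pushed with more than 30 N (contact force between any of the fingers, the arm and carrier above 30 N).
It fails at once if a bystander bottle or flask is pushed more than 25 mm away or tipped over (distance of any of sample_bottle, dropper_bottle, conical_flask from where it was at the start of the episode above 0.025 m or angle between any of sample_bottle, dropper_bottle, conical_flask's own z axis and vertical above 0.5 rad).
It also fails if it takes over 48 s, if anything falls off the work surface, if the arm or the gripper's body presses on something with over 40 N, if the wrist force passes 120 N, or if a joint passes its speed limit or range.

## Robot

A 6-joint arm with a two-finger parallel gripper is mounted at the origin on a cart in front of the work surface, level with it; the furniture and walls round the work are solid. World frame = base frame: x ahead of the robot, y to its left, z up, the work surface at z = 0. Lengths are in m, angles in rad, forces in N, time in s.
With the tool pointing down it reaches from about 0.3 to 0.75 m from the base axis. Payload 8.5 kg.
Tool frame: the origin (TCP) lies between the finger pads; the fingertips stand robot.tcp_to_tips ahead of it and the grasp point (between the pads) lies 6 mm ahead of it (robot.tcp_to_tips is the distance from the TCP to the fingertips, in m); y points along the fingers, x is the direction in which the jaws open and shut, and the axes are right-handed (so a half turn about y gives the same grasp; the last joint's range is limited). The gripper opens to 85 mm and grips with 20 to 120 N. Pads are 22 mm wide; open, the fingers measure 114 mm over their backs; the gripper's body (76 mm by 85 mm) begins 54 mm behind the grasp point. The pads swing forward as they close: fully open they stand 13 mm farther back than shut.
Start: joints at [1.047, 0.381, 1.297, -0, 1.464, -0.215], TCP at [0.167, 0.524, 0.256] pointing down, gripper open.
Joint ranges: [-3.11, 3.11], [-0.89, 2.33], [0.22, 2.48], [-1.42, 4.56], [0.17, 2.85], [-2.88, 2.88]. Speed limits (rad/s): [2.39, 2.39, 3.14, 3.14, 3.14, 3.14].

## Interface

Orientations are given as a unit quaternion [w, x, y, z].
In Python, from station import sensors, optics, robot gives the robot as it stands.
- The arm moves only by the shell command python3 -m jog 'ROWS' [FORCE]. ROWS is JSON, a list of rows, each a list of 7 numbers: the opening, from -1 (shut) to 1 (fully open), then the shift along the tool's x, y, z in mm, then the turn, a rotation vector about the tool's x, y, z in rad. In form: [[claw, tx, ty, tz, wx, wy, wz], ...]. A call has 1 to 20 rows; each row shifts and turns the commanded pose from where the row before left it, along the tool's axes as they then stand; what a row does not reach is not made up. A row lasts 1/12 s, in which the tool goes at most 41.7 mm and 7.16 degrees, less where a joint would pass 70% of its speed; a pose out of reach is approached as far as the arm can. A call is refused whole if a number of a shift passes 41.7 or a number of a turn 0.125, either way. A call with a gripper value outside its range is refused whole. The fingers move at their own pace and stop on an object; FORCE is the grip in N (left out, the last holds). Time passes only in rows, so rows that do not move let the fingers close. It gives the time, the measured TCP pose, the force and the opening at its end, in the units of the state.
- sensors.observe(): the state, without advancing time (a new reading comes with each control period).
- optics.snapshot(name): name is "scene" or "side" or "wrist"; returns a dict with "color" (400x640x3 uint8, red, green, blue), "fovy" (degrees; the focal length in pixels is half the picture's height over the tangent of half this angle, whatever the lens; pixels are square), "cx", "cy" (the principal point, pixels), "distortion" ([k1, k2, p1, p2, k3] as OpenCV has them; the pictures are not rectified), "T" (4x4, takes a point from camera to world coordinates). Camera axes: x right, y down, z forward; pixel columns grow to the right and rows downward; lengths in m; the calibration is good to about 2 mm. A picture is of the moment at which its call begins. There is no depth.
- robot.close_job(): hands the job in, once; it reports no verdict.
The state is a dict: "time_s": time; "joints": joint angles; "dq": joint speeds; "joint_efforts": joint torques, N m; "ee_pos": TCP position; "ee_rot": TCP orientation; "wrist_force": force on the tool from outside, world axes, zero at the start; "moment": the same for the moment, N m; "width": opening from 0.0 (shut) to 1.0 (fully open).
Only numpy, scipy, OpenCV 4.12 (cv2) and the standard library are available. Lean on these libraries where they do the work, as an engineer would, in place of code of your own. Each camera call takes 0.05 s, during which the arm holds its last target.

## Working session

There is one attempt and no reset: what is moved stays moved. The work goes in short steps, Python scripts to look and compute and a shell command to move; the robot and the scene stay as the last step left them, time stands still between calls to the robot, and variables do not carry over. Pictures are saved under pics/ and viewed, and the job is handed in when it is done.

```bash
ls; mkdir -p pics; python3 - <<'E'
from station import sensors, optics, robot
import cv2
s=sensors.observe();print(s); print(robot.tcp_to_tips)
for n in ["scene","side","wrist"]:
    d=optics.snapshot(n); cv2.imwrite(f"pics/{n}0.png",d["color"][:,:,::-1])
    print(n,d["fovy"],d["cx"],d["cy"],d["distortion"],d["T"])
E
```

```text
pics
{'time_s': 0.0, 'joints': array([ 1.04669088e+00,  3.81182913e-01,  1.29827249e+00, -2.46910420e-05,
        1.46356321e+00, -2.15289350e-01]), 'dq': array([ 0.00011208,  0.00081561,  0.0001776 ,  0.00140946, -0.00074229,
       -0.0008207 ]), 'joint_efforts': array([ 1.81976062e-03, -4.48467493e+01, -2.31282502e+01, -4.20305753e-05,
        4.73782449e-03,  3.28789019e-05]), 'ee_pos': array([0.16703284, 0.52375371, 0.25571481]), 'ee_rot': array([-0.57073675,  0.57115981,  0.4166967 , -0.41761213]), 'wrist_force': array([-0.91063855, -1.14109158,  0.21344532]), 'moment': array([ 0.03518304, -0.0320878 ,  0.02593895]), 'width': 0.9990450416891933}
0.025
scene 57.85970301436487 321.8289101930776 202.14579021866712 [-0.04126191  0.          0.          0.          0.        ] [[ 0.52978196 -0.52275384  0.66787686 -0.14587053]
 [-0.84808906 -0.33461298  0.41082732 -0.27112889]
 [ 0.00871871 -0.78406797 -0.62061373  0.74583345]
 [ 0.          0.          0.          1.        ]]
side 44.01806744909481 332.1881830023249 194.2139631860296 [-0.15584447  0.          0.          0.          0.        ] [[ 0.98921787 -0.09408956  0.11222812  0.370562  ]
 [-0.14507504 -0.52475114  0.8388024  -0.90262103]
 [-0.02003072 -0.84603983 -0.53274326  0.81028867]
 [ 0.          0.          0.          1.        ]]
wrist 68.96523190524631 314.8794539520966 197.06690302574535 [-0.04198547  0.          0.          0.          0.        ] [[ 0.30447294  0.90451515  0.29857759  0.09029064]
 [ 0.95251917 -0.28851601 -0.09729201  0.54870857]
 [-0.00185768  0.31402366 -0.94941334  0.3731945 ]
 [ 0.          0.          0.          1.        ]]
```

View pics/scene0.png

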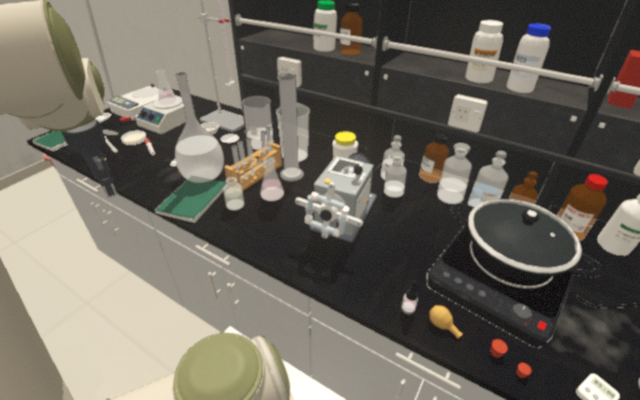

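View pics/side0.png

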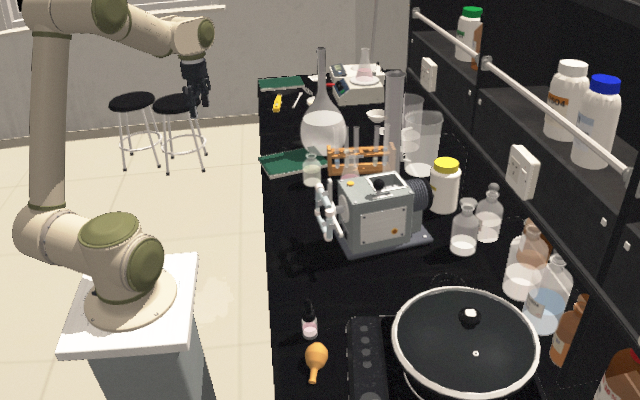

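View pics/wrist0.png

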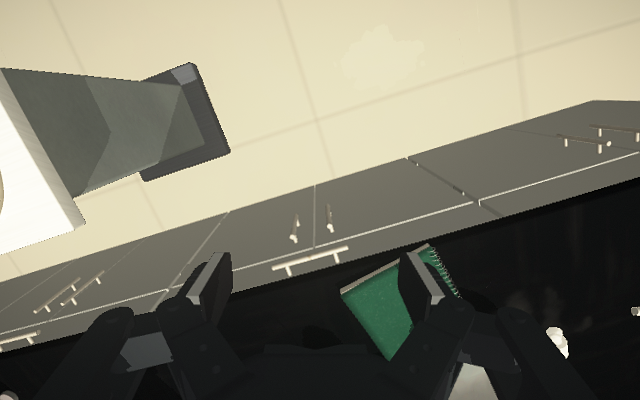

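Rotator seen in scene at (340,195) and in side at (375,205). Enlarged crops next.

```bash
python3 - <<'E'
import cv2
a=cv2.imread("pics/scene0.png")[140:260,280:400]; cv2.imwrite("pics/sc_crop.png",cv2.resize(a,None,fx=5,fy=5,interpolation=cv2.INTER_CUBIC))
a=cv2.imread("pics/side0.png")[150:270,290:450]; cv2.imwrite("pics/si_crop.png",cv2.resize(a,None,fx=5,fy=5,interpolation=cv2.INTER_CUBIC))
E
```

```text
(no output)
```

View pics/sc_crop.png

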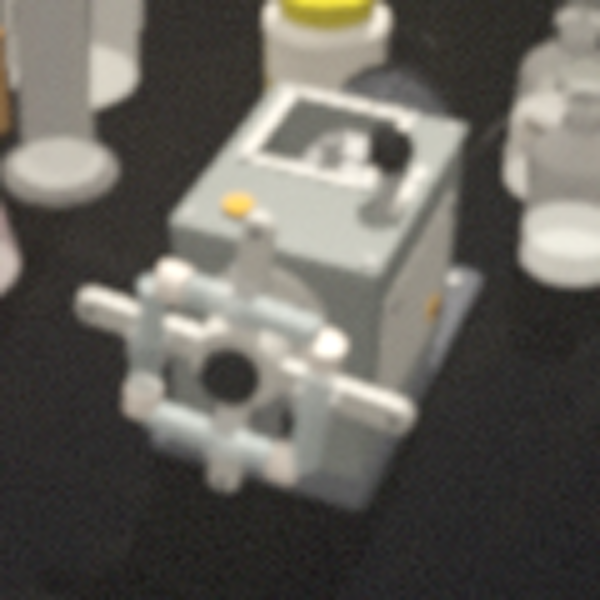

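View pics/si_crop.png

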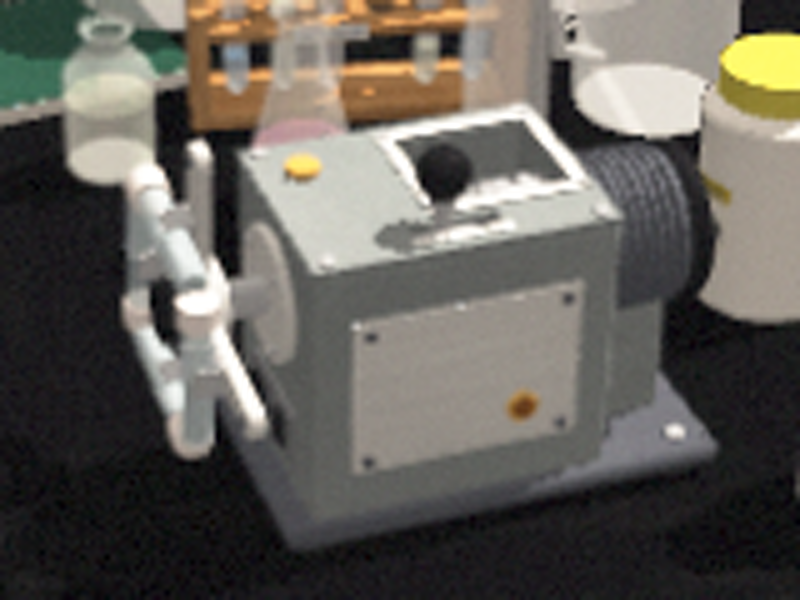

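```bash
cat > h.py <<'E'
import numpy as np, cv2, json
from station import sensors, optics, robot
from scipy.optimize import least_squares
def proj(d,P):
    T=np.array(d["T"]);f=200/np.tan(np.radians(d["fovy"])/2)
    K=np.array([[f,0,d["cx"]],[0,f,d["cy"]],[0,0,1]])
    R=T[:3,:3].T;t=-R@T[:3,3]
    return cv2.projectPoints(np.array(P,float).reshape(-1,1,3),cv2.Rodrigues(R)[0],t,K,np.array(d["distortion"],float))[0].reshape(-1,2)
def r2w(p,pose):
    x,y,a=pose;P=np.array(p,float).reshape(-1,3);c,s=np.cos(a),np.sin(a)
    return np.c_[x+c*P[:,0]-s*P[:,1],y+s*P[:,0]+c*P[:,1],P[:,2]]
E
python3 - <<'E'
from h import *
sc=optics.snapshot("scene");si=optics.snapshot("side")
C={'b':(.01,-.04,.2),'fl':(-.06,.06,.17),'fr':(-.06,-.06,.17),'rr':(.1,-.06,.17),'rl':(.1,.06,.17),'hub':(-.11,0,.122)}
o1={'b':(390,150),'fl':(172,218),'fr':(383,272),'rr':(470,127),'rl':(275,87),'hub':(230,375)}
o2={'b':(444,172),'fl':(238,152),'fr':(318,273),'rr':(622,218),'rl':(525,103)}
def pix(c,o): return (np.array(c)+.5)/5-.5+np.array(o)
def res(p):
    r=[]
    for d,o,of in((sc,o1,(280,140)),(si,o2,(290,150))):
        k=list(o); r.append(proj(d,r2w([C[i] for i in k],p[:3]))-np.array([pix(o[i],of) for i in k]))
    return np.vstack(r)
s=least_squares(lambda p:res(p).ravel(),[.55,.05,0],loss='soft_l1')
print(s.x,np.degrees(s.x[2]));print(res(s.x).round(1))
np.save("pose.npy",s.x)
for n,p in dict(ball=(.01,-.04,.2),ballhome=(.031,-.04,.2),hub=(-.1,0,.122),armend=(-.1,0,.211)).items():print(n,r2w(p,s.x).round(4))
E
```

```text
[0.59697508 0.12046904 0.15808061] 9.05735165041735
[[-0.2  0.7]
 [-0.3  1.2]
 [-0.9  1. ]
 [-0.8 -0. ]
 [ 0.4 -0.6]
 [ 1.2 -0.3]
 [-0.4  0.4]
 [ 0.2  0. ]
 [-0.1  0.4]
 [ 1.  -0.5]
 [ 0.6 -0.4]]
ball [[0.6131 0.0825 0.2   ]]
ballhome [[0.6339 0.0858 0.2   ]]
hub [[0.4982 0.1047 0.122 ]]
armend [[0.4982 0.1047 0.211 ]]
```

```bash
cat >> h.py <<'E'
from scipy.spatial.transform import Rotation as Rn
pose=np.load("pose.npy")
def Rt(s=None):
    s=s or sensors.observe(); q=s["ee_rot"]; return Rn.from_quat([q[1],q[2],q[3],q[0]])
def st():
    s=sensors.observe();p=s["ee_pos"];c,sn=np.cos(pose[2]),np.sin(pose[2]);d=p-[pose[0],pose[1],0]
    rp=np.array([c*d[0]+sn*d[1],-sn*d[0]+c*d[1],d[2]])*1000
    f=s["wrist_force"];rf=np.array([c*f[0]+sn*f[1],-sn*f[0]+c*f[1],f[2]])
    print("t %.2f rot-frame tcp mm %s F %s w %.3f tips %.4f"%(s["time_s"],rp.round(1),rf.round(1),s["width"],robot.tcp_to_tips),"M",s["moment"].round(2))
    return rp
def togo(target,yaw=True):
    """target in rotator frame mm; prints tool-frame shift and remaining turn"""
    rp=st();R=Rt()
    a=pose[2];c,sn=np.cos(a),np.sin(a)
    d=np.array(target)-rp;dw=np.array([c*d[0]-sn*d[1],sn*d[0]+c*d[1],d[2]])
    ry=np.array([-sn,c,0])
    best=None
    for sg in(1,-1):
        X=sg*ry;Y=np.array([0,0,-1.]);Z=np.cross(X,Y)
        rv=(R.inv()*Rn.from_matrix(np.c_[X,Y,Z])).as_rotvec()
        print("  turn(tool)",sg,rv.round(3))
    print("  shift now(tool mm)",R.inv().apply(dw).round(1),"world",dw.round(1)," tool axes world",R.as_matrix().round(2).tolist())
E
python3 -c "
from h import *
togo([-35,-40,300])"
```

```text
t 0.25 rot-frame tcp mm [-361.  466.  256.] F [ 1.   0.8 -0.1] w 0.998 tips 0.0250 M [-0.02  0.   -0.02]
  turn(tool) 1 [-0.    -0.467 -0.001]
  turn(tool) -1 [ 1.000e-03  2.675e+00 -0.000e+00]
  shift now(tool mm) [-305.2  -43.8 -518.9] world [ 401.6 -448.4   44. ]  tool axes world [[0.3, -0.0, -0.95], [0.95, -0.0, 0.3], [-0.0, -1.0, 0.0]]
```

```bash
python3 -m jog '[[-1,0,-20,0,0,-0.117,0],[-1,0,-20,0,0,-0.117,0],[-1,0,-20,0,0,-0.117,0],[-1,0,-20,0,0,-0.116,0],[-1,-36,0,-5,0,0,0],[-1,-36,0,-5,0,0,0],[-1,-36,0,-5,0,0,0],[-1,-36,0,-5,0,0,0],[-1,-36,0,-10,0,0,0],[-1,-36,0,-10,0,0,0],[-1,-36,0,-15,0,0,0],[-1,-36,0,-15,0,0,0],[-1,-36,0,-20,0,0,0],[-1,-36,0,-20,0,0,0],[-1,-36,0,-20,0,0,0],[-1,-36,0,-20,0,0,0],[-1,0,0,0,0,0,0],[-1,0,0,0,0,0,0]]'; python3 -c "
from h import *
togo([-35,-40,300])
print(sensors.observe()['joints'])"
```

```text
time_s: 1.75
ee_pos: [0.3841, 0.1196, 0.3359]
ee_rot: [0.46, -0.46, -0.537, 0.537]
wrist_force: [-0.2, 0.3, 0.2]
width: -0.003
t 1.75 rot-frame tcp mm [-210.3   32.6  335.9] F [-0.1  0.3  0.2] w -0.003 tips 0.0250 M [ 0.04 -0.03 -0.01]
  turn(tool) 1 [-0.001 -0.004  0.   ]
  turn(tool) -1 [-0.000e+00  3.138e+00 -2.000e-03]
  shift now(tool mm) [ -71.9   35.8 -175.7] world [184.6 -44.1 -35.9]  tool axes world [[-0.15, -0.0, -0.99], [0.99, 0.0, -0.15], [0.0, -1.0, 0.0]]
[ 5.27179797e-03  6.09057496e-02  1.49497946e+00  1.05239782e-04
  1.58674621e+00 -1.71959855e+00]
```

```bash
python3 -m jog '[[-1,-14,6,-34,0,-0.004,0],[-1,-14,6,-35,0,0,0],[-1,-14,6,-35,0,0,0],[-1,-15,6,-36,0,0,0],[-1,-15,6,-36,0,0,0],[-1,0,6,0,0,0,0],[-1,0,0,0,0,0,0],[-1,0,0,0,0,0,0]]'; python3 -c "
from h import *
togo([-35,-40,215])
for n in ('side','wrist'):
  d=optics.snapshot(n);print(proj(d,r2w([(.01,-.04,.2),(-.035,-.04,.275)],pose)))
  cv2.imwrite(f'pics/{n}1.png',d['color'][:,:,::-1])"
```

```text
time_s: 2.42
ee_pos: [0.5677, 0.0796, 0.3003]
ee_rot: [0.458, -0.457, -0.539, 0.539]
wrist_force: [-0.6, -0.4, 0.5]
width: 0.003
t 2.42 rot-frame tcp mm [-35.4 -35.8 300.3] F [-0.7 -0.3  0.5] w 0.003 tips 0.0250 M [-0.   -0.04  0.01]
  turn(tool) 1 [-0.001  0.006  0.   ]
  turn(tool) -1 [ 1.000e-03 -3.136e+00  2.000e-03]
  shift now(tool mm) [-4.3 85.3 -0.4] world [  1.   -4.1 -85.3]  tool axes world [[-0.16, -0.0, -0.99], [0.99, 0.0, -0.16], [0.0, -1.0, 0.0]]
[[377.99344453 184.37914068]
 [360.59685019 159.59284735]]
[[309.55670341 257.14960971]
 [307.13013319 254.47755276]]
```

View pics/side1.png

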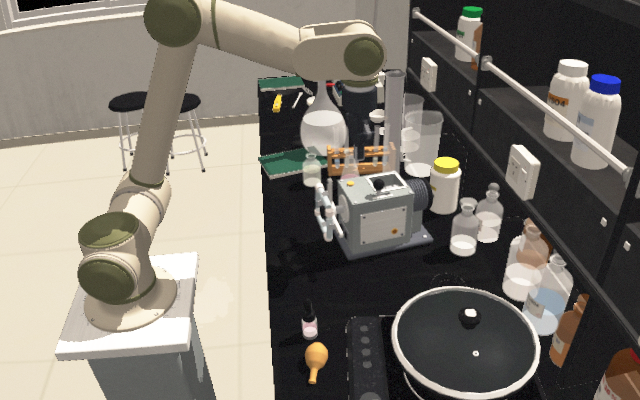

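View pics/wrist1.png

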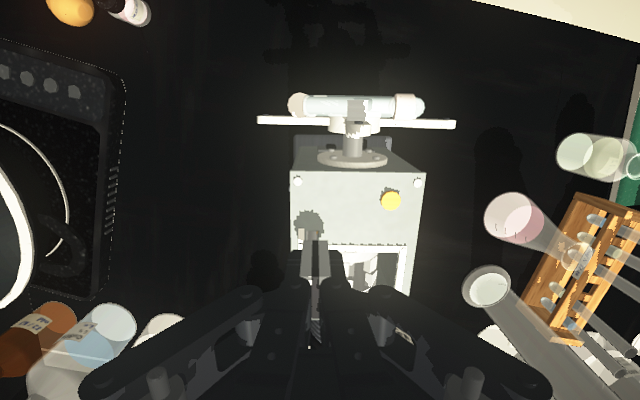

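```bash
python3 -m jog '[[-1,-2,20,0,0,0.006,0],[-1,-2,20,0,0,0,0],[-1,0,18,0,0,0,0],[-1,0,14,0,0,0,0],[-1,0,12,0,0,0,0],[-1,0,0,0,0,0,0],[-1,0,0,0,0,0,0]]'; python3 -c "
from h import *
togo([-35,-40,215])
for n,o in (('side',(300,120)),('scene',(290,90))):
  d=optics.snapshot(n)
  a=d['color'][o[1]:o[1]+120,o[0]:o[0]+150,::-1]
  print((proj(d,r2w([(.01,-.04,.2),(-.035,-.04,.19)],pose))-o)*5)
  cv2.imwrite(f'pics/{n}2.png',cv2.resize(a,None,fx=5,fy=5,interpolation=cv2.INTER_CUBIC))"
```

```text
time_s: 3.1
ee_pos: [0.5687, 0.0748, 0.2174]
ee_rot: [-0.459, 0.459, 0.538, -0.537]
wrist_force: [0.4, -0.1, 0.8]
width: -0.002
t 3.10 rot-frame tcp mm [-35.1 -40.6 217.4] F [ 0.4 -0.1  0.8] w -0.002 tips 0.0250 M [ 0.   -0.03  0.02]
  turn(tool) 1 [ 0.001 -0.001 -0.   ]
  turn(tool) -1 [0.00e+00 3.14e+00 1.00e-03]
  shift now(tool mm) [ 0.6  2.4 -0.1] world [ 0.   0.7 -2.4]  tool axes world [[-0.16, 0.0, -0.99], [0.99, 0.0, -0.16], [-0.0, -1.0, -0.0]]
[[389.96722263 321.89570342]
 [301.19572546 356.09860238]]
[[336.86293666 401.72685459]
 [308.74013624 460.02752346]]
```

View pics/side2.png

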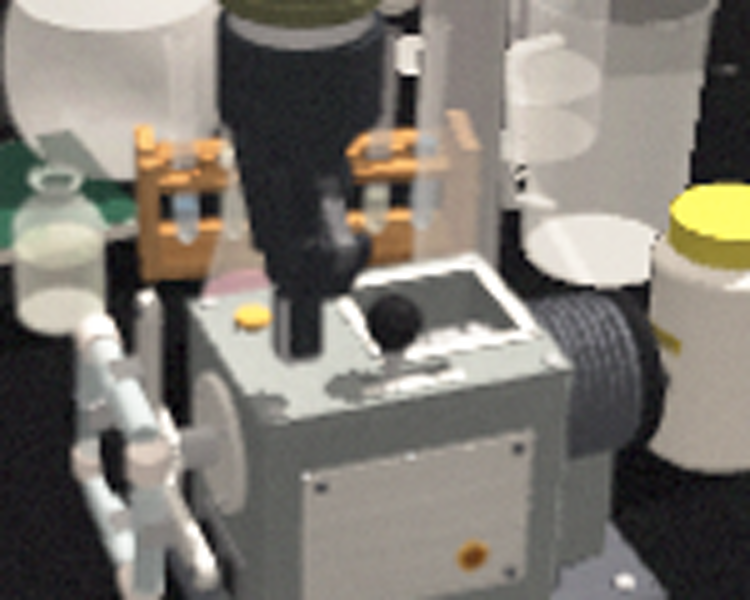

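View pics/scene2.png

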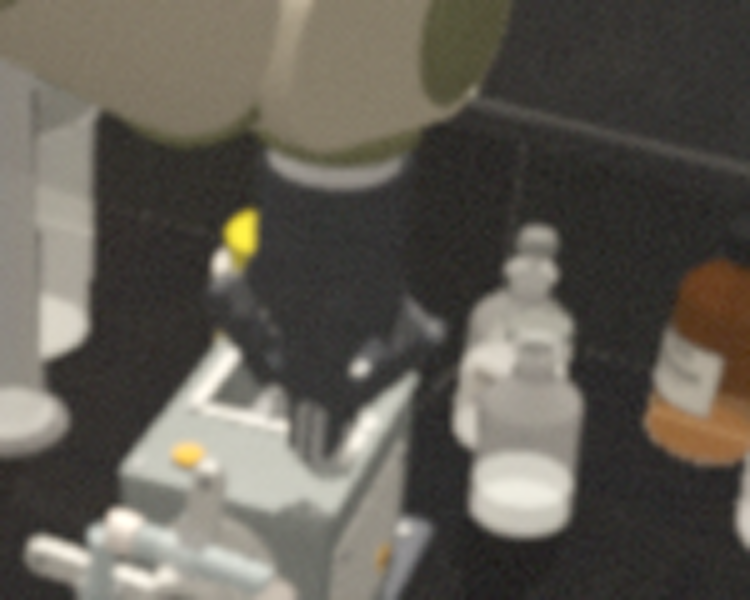

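```bash
python3 -m jog '[[-1,0,-3,-4,0,0,0],[-1,0,0,-5,0,0,0],[-1,0,0,-4,0,0,0],[-1,0,0,-2,0,0,0],[-1,0,0,-1,0,0,0],[-1,0,0,0,0,0,0]]'; python3 -c "
from h import *
st()"
python3 -m jog '[[-1,0,0,-1,0,0,0],[-1,0,0,-1,0,0,0],[-1,0,0,-1,0,0,0]]'; python3 -c "
from h import *
st()"
python3 -m jog '[[-1,0,0,-1,0,0,0],[-1,0,0,-1,0,0,0]]'; python3 -c "
from h import *
st()"
```

```text
time_s: 3.7
ee_pos: [0.5853, 0.0768, 0.2191]
ee_rot: [0.46, -0.459, -0.537, 0.538]
wrist_force: [1.0, -0.1, 0.0]
width: -0.004
t 3.70 rot-frame tcp mm [-18.5 -41.3 219.1] F [ 1.  -0.2  0. ] w -0.004 tips 0.0250 M [ 0.02 -0.04 -0.03]
time_s: 3.95
ee_pos: [0.588, 0.0772, 0.2193]
ee_rot: [0.46, -0.459, -0.537, 0.538]
wrist_force: [-0.7, 0.0, -0.6]
width: 0.002
t 3.95 rot-frame tcp mm [-15.6 -41.3 219.3] F [-0.7  0.1 -0.6] w 0.002 tips 0.0250 M [-0.01 -0.03  0.03]
time_s: 4.12
ee_pos: [0.5901, 0.0776, 0.2193]
ee_rot: [-0.459, 0.459, 0.537, -0.537]
wrist_force: [0.4, 0.2, -0.3]
width: 0.001
t 4.12 rot-frame tcp mm [-13.6 -41.3 219.3] F [ 0.4  0.1 -0.3] w 0.001 tips 0.0250 M [-0.07 -0.    0.02]
```

```bash
for i in 1 2 3; do :; done; python3 -m jog '[[-1,0,0,-1,0,0,0],[-1,0,0,-1,0,0,0]]'>/dev/null; python3 -c "
from h import *
st()"
python3 -m jog '[[-1,0,0,-1,0,0,0],[-1,0,0,-1,0,0,0]]'>/dev/null; python3 -c "
from h import *
st()"
python3 -m jog '[[-1,0,0,-1,0,0,0],[-1,0,0,-1,0,0,0]]'>/dev/null; python3 -c "
from h import *
st()"
```

```text
t 4.28 rot-frame tcp mm [-11.6 -41.3 219.3] F [-0.1  0.  -0.8] w 0.006 tips 0.0250 M [0.   0.02 0.02]
t 4.45 rot-frame tcp mm [-10.2 -41.3 219.2] F [-5.5  0.3  2. ] w -0.002 tips 0.0250 M [-0.19  0.85  0.03]
t 4.62 rot-frame tcp mm [ -8.4 -41.3 219.3] F [-4.9 -0.7  1.9] w -0.001 tips 0.0250 M [-0.15  0.84  0.06]
```

```bash
python3 -m jog '[[-1,0,0,-1,0,0,0],[-1,0,0,-1,0,0,0],[-1,0,0,-1,0,0,0],[-1,0,0,-1,0,0,0]]'>/dev/null; python3 -c "
from h import *
st()"
python3 -m jog '[[-1,0,0,-1,0,0,0],[-1,0,0,-1,0,0,0],[-1,0,0,-1,0,0,0]]'>/dev/null; python3 -c "
from h import *
st()"
python3 -m jog '[[-1,0,0,-1,0,0,0],[-1,0,0,-1,0,0,0]]'>/dev/null; python3 -c "
from h import *
st()"
```

```text
t 4.95 rot-frame tcp mm [ -4.6 -41.3 219.2] F [-7.6 -0.9  3.1] w 0.001 tips 0.0250 M [-0.21  1.08 -0.01]
t 5.20 rot-frame tcp mm [ -1.8 -41.3 219.2] F [-8.3 -1.1  2.3] w 0.003 tips 0.0250 M [-0.32  1.32  0.04]
t 5.37 rot-frame tcp mm [  0.  -41.3 219.2] F [-10.   -0.5   2.5] w -0.000 tips 0.0250 M [-0.32  1.41  0.01]
```

```bash
python3 -m jog '[[-1,0,0,-1,0,0,0]]'>/dev/null; python3 -c "
from h import *
st()"
python3 -m jog '[[-1,0,0,-0.7,0,0,0]]'>/dev/null; python3 -c "
from h import *
st()"
python3 -m jog '[[-1,0,0,-0.5,0,0,0],[-1,0,0,0,0,0,0]]'>/dev/null; python3 -c "
from h import *
st()"
```

```text
t 5.45 rot-frame tcp mm [  0.9 -41.3 219.2] F [-9.3 -0.8  3.3] w 0.001 tips 0.0250 M [-0.35  1.54  0.01]
t 5.53 rot-frame tcp mm [  1.6 -41.3 219.2] F [-10.9  -1.    4. ] w 0.002 tips 0.0250 M [-0.36  1.75  0.05]
t 5.70 rot-frame tcp mm [  1.7 -41.3 219.2] F [-11.6  -1.9   4.9] w -0.001 tips 0.0250 M [-0.48  1.83  0.04]
```

```bash
python3 -m jog '[[-1,0,0,8,0,0,0],[-1,0,0,12,0,0,0],[-1,0,-15,10,0,0,0],[0,6,-28,8,0,0,0],[0,13,-28,20,0,0,0],[0,12,0,20,0,0,0],[0,10,0,19,0,0,0],[0,0,0,0,0,0,0],[0,0,0,0,0,0,0]]'; python3 -c "
from h import *
togo([-95,0,290])
for n,o in (('side',(300,140)),('scene',(280,130)),('wrist',(240,60))):
  d=optics.snapshot(n)
  a=d['color'][o[1]:o[1]+120,o[0]:o[0]+150,::-1]
  if n=='wrist': print(proj(d,r2w([(-.1,0,.22),(-.1,0,.211),(.031,-.04,.2),(.022,-.04,.2)],pose)));cv2.imwrite('pics/wrist3.png',d['color'][:,:,::-1]);continue
  print((proj(d,r2w([(.01,-.04,.2),(.0225,-.04,.2),(-.1,0,.22)],pose))-o)*5)
  cv2.imwrite(f'pics/{n}3.png',cv2.resize(a,None,fx=5,fy=5,interpolation=cv2.INTER_CUBIC))"
```

```text
time_s: 6.45
ee_pos: [0.5044, 0.1059, 0.2909]
ee_rot: [-0.459, 0.46, 0.538, -0.537]
wrist_force: [-0.6, -1.1, -0.4]
width: 0.502
t 6.45 rot-frame tcp mm [-9.370e+01  2.000e-01  2.909e+02] F [-0.8 -1.  -0.4] w 0.502 tips 0.0250 M [-0.04 -0.04 -0.02]
  turn(tool) 1 [ 0.002 -0.001 -0.   ]
  turn(tool) -1 [0.00e+00 3.14e+00 3.00e-03]
  shift now(tool mm) [-0.2  0.9  1.3] world [-1.2 -0.4 -0.9]  tool axes world [[-0.16, 0.0, -0.99], [0.99, 0.0, -0.16], [-0.0, -1.0, -0.0]]
[[389.96722263 221.89570342]
 [414.23079525 217.4519873 ]
 [144.01173809 184.22680532]]
[[386.86293666 201.72685459]
 [394.04530958 190.32317069]
 [244.66237542 261.07851674]]
[[315.40533286 212.6558086 ]
 [315.38998733 208.09113999]
 [271.62521478 339.03523666]
 [271.0768541  331.22688623]]
```

View pics/side3.png

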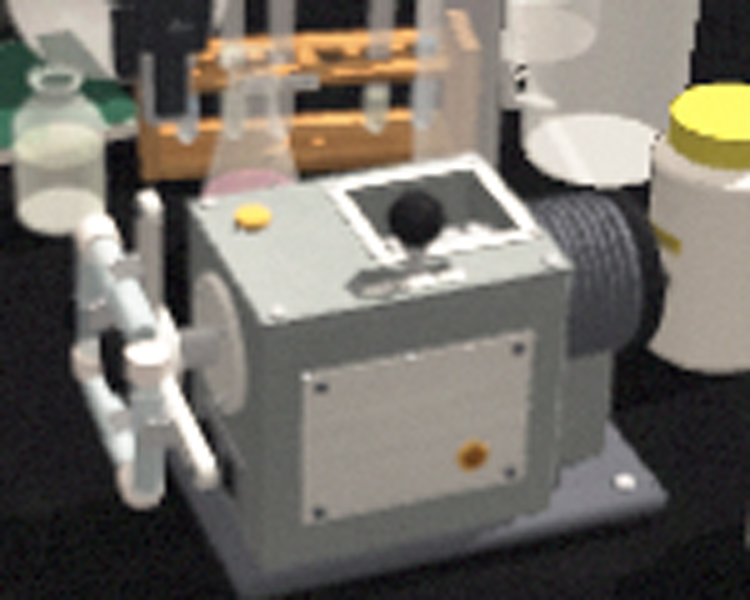

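View pics/wrist3.png

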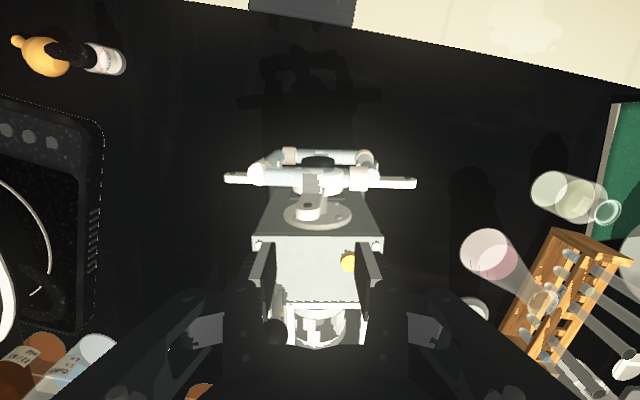

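View pics/scene3.png

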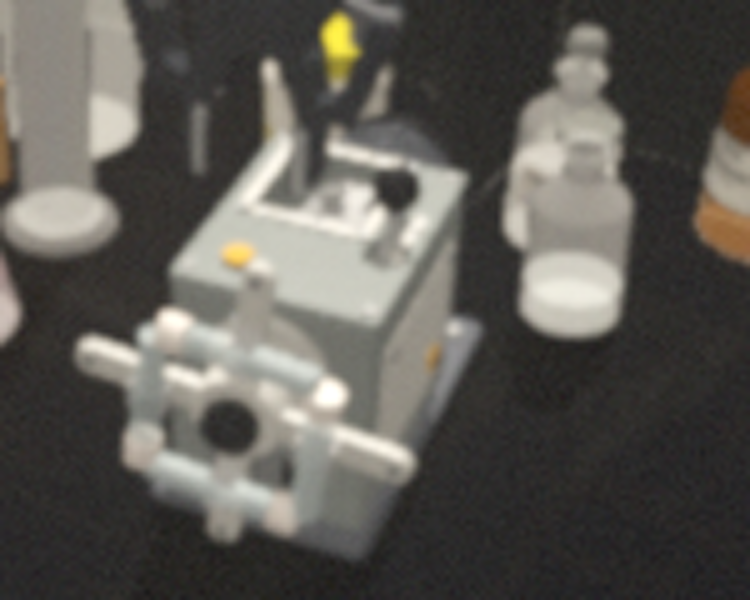

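```bash
python3 -m jog '[[0,-2,20,1,0,0,0],[0,-2,20,0,0,0,0],[0,0,18,0,0,0,0],[0,0,12,0,0,0,0],[0,0,8,0,0,0,0],[0,0,0,0,0,0,0]]'; python3 -c "
from h import *
togo([-95,-4,213])
for n,o in (('side',(280,120)),('scene',(280,100))):
  d=optics.snapshot(n)
  a=d['color'][o[1]:o[1]+120,o[0]:o[0]+150,::-1]
  cv2.imwrite(f'pics/{n}4.png',cv2.resize(a,None,fx=5,fy=5,interpolation=cv2.INTER_CUBIC))"
```

```text
time_s: 7.1
ee_pos: [0.5044, 0.1012, 0.2106]
ee_rot: [0.46, -0.459, -0.537, 0.538]
wrist_force: [0.1, -0.2, 0.1]
width: 0.503
t 7.10 rot-frame tcp mm [-94.4  -4.4 210.6] F [ 0.  -0.2  0.1] w 0.503 tips 0.0250 M [ 0.05  0.01 -0.04]
  turn(tool) 1 [-0.003 -0.002  0.001]
  turn(tool) -1 [-1.000e-03  3.139e+00 -5.000e-03]
  shift now(tool mm) [ 0.4 -2.4  0.6] world [-0.6  0.3  2.4]  tool axes world [[-0.16, -0.0, -0.99], [0.99, 0.0, -0.16], [0.0, -1.0, 0.0]]
```

View pics/side4.png

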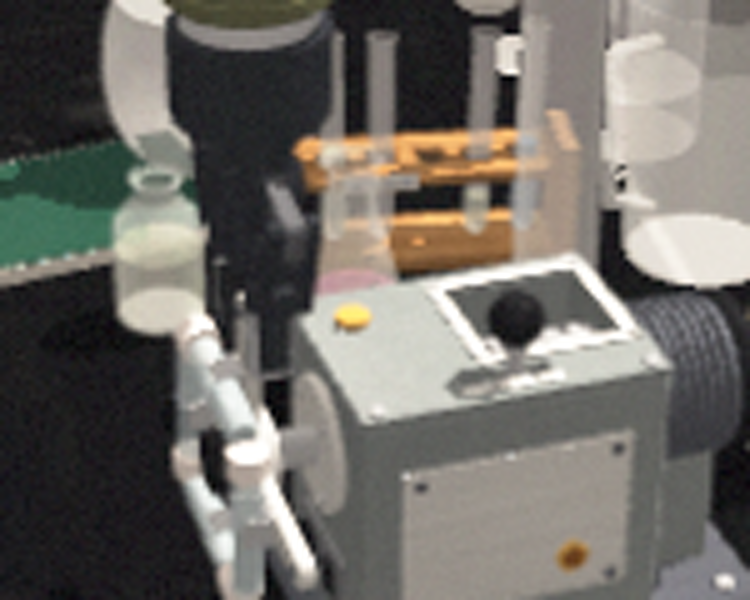

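View pics/scene4.png

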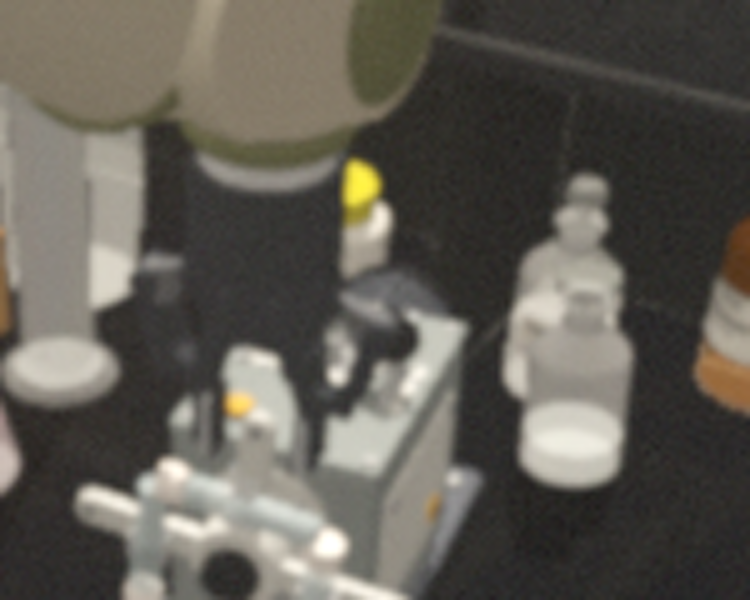

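```bash
python3 -c "
from h import *
d=optics.snapshot('side')
for q in [(-.1064,-.026,.19),(-.088,-.026,.19),(-.1064,-.026,.23),(-.088,-.026,.23),(-.104,-.013,.2),(-.096,-.013,.2)]: print(q,(proj(d,r2w([q],pose))-(280,120))*5)
a=d['color'][155:215,310:360,::-1]
cv2.imwrite('pics/side5.png',cv2.resize(a,None,fx=10,fy=10,interpolation=cv2.INTER_NEAREST))"
```

```text
(-0.1064, -0.026, 0.19) [[248.72120852 367.64057397]]
(-0.088, -0.026, 0.19) [[285.83595143 360.83397854]]
(-0.1064, -0.026, 0.23) [[246.76611227 294.51960021]]
(-0.088, -0.026, 0.23) [[284.56986617 287.87489085]]
(-0.104, -0.013, 0.2) [[244.99078723 335.12197638]]
(-0.096, -0.013, 0.2) [[261.08849786 332.22460343]]
```

View pics/side5.png

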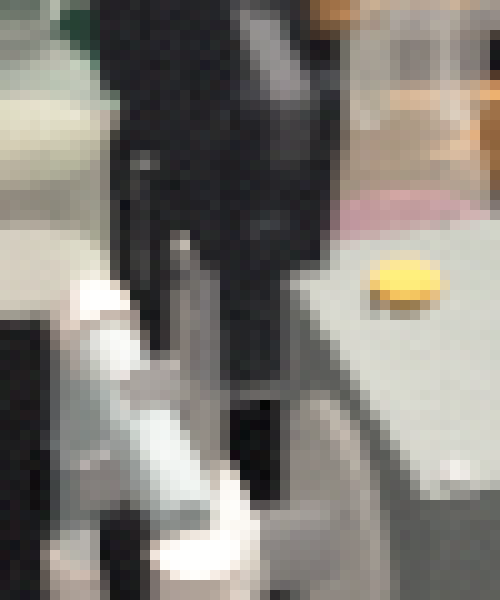

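```bash
python3 -m jog '[[0,0,-1,4,0,0,0],[0,0,0,3,0,0,0],[-0.3,0,0,0,0,0,0],[-0.3,0,0,0,0,0,0],[-0.3,0,0,0,0,0,0]]'; python3 -c "
from h import *
st()
d=optics.snapshot('side')
a=d['color'][155:215,310:360,::-1]
cv2.imwrite('pics/side6.png',cv2.resize(a,None,fx=10,fy=10,interpolation=cv2.INTER_NEAREST))"
```

```text
time_s: 7.67
ee_pos: [0.4975, 0.1004, 0.2136]
ee_rot: [-0.459, 0.46, 0.538, -0.537]
wrist_force: [-0.3, -0.2, -0.5]
width: 0.349
t 7.67 rot-frame tcp mm [-101.4   -4.1  213.6] F [-0.3 -0.2 -0.5] w 0.349 tips 0.0250 M [ 0.04 -0.03 -0.07]
```

View pics/side6.png

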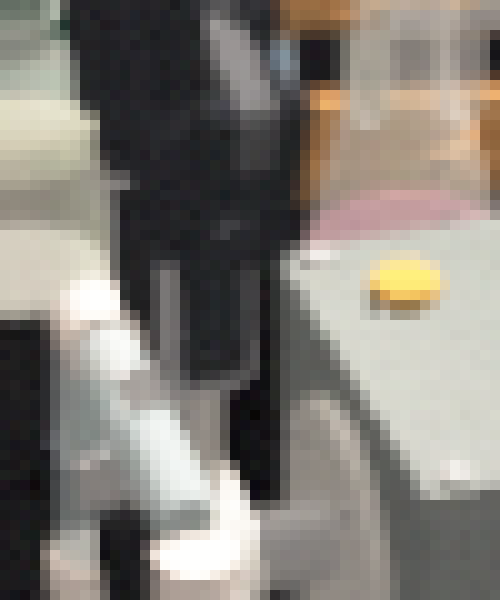

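```bash
cat > chk.py <<'E'
import sys
from h import *
s=sensors.observe();lim=float(sys.argv[1]) if len(sys.argv)>1 else 4
R=Rt(s);f=R.inv().apply(s["wrist_force"]);ang=np.degrees(np.arctan2(*(lambda y:(-(y@np.array([-np.sin(pose[2]),np.cos(pose[2]),0])),-y[2]))(-R.apply([0,1,0])*-1)))
rp=st();print("   toolF",f.round(1),"tilt %.1f"%ang)
sys.exit(1 if np.abs(f).max()>lim else 0)
E
python3 -m jog '[[-0.3,-1.8,0,0,0,0,-0.02],[-0.3,-1.8,0,0,0,0,-0.02],[-0.3,-1.8,0,0,0,0,-0.02]]' >/dev/null; python3 chk.py && python3 -m jog '[[-0.3,-1.6,0,0,0,0,-0.0175],[-0.3,-1.6,0,0,0,0,-0.0175]]' >/dev/null && python3 chk.py && python3 -m jog '[[-0.3,-1.6,0,0,0,0,-0.0175],[-0.3,-1.6,0,0,0,0,-0.0175]]' >/dev/null && python3 chk.py && python3 -m jog '[[-0.3,-1.6,0,0,0,0,-0.0175],[-0.3,-1.6,0,0,0,0,-0.0175]]' >/dev/null && python3 chk.py
python3 -c "
from h import *
d=optics.snapshot('scene');o=(280,130)
a=d['color'][o[1]:o[1]+120,o[0]:o[0]+150,::-1]
cv2.imwrite('pics/scene7.png',cv2.resize(a,None,fx=5,fy=5,interpolation=cv2.INTER_CUBIC))"
```

```text
t 7.97 rot-frame tcp mm [-101.3   -9.7  213.2] F [ 0.1 -0.7 -0.4] w 0.344 tips 0.0250 M [-0.07 -0.02  0.  ]
   toolF [-0.7  0.3 -0.1] tilt -3.6
t 8.13 rot-frame tcp mm [-101.4  -13.   212.9] F [ 0.3  1.9 -1.2] w 0.351 tips 0.0250 M [ 0.26 -0.08 -0.03]
   toolF [ 1.8  1.4 -0.2] tilt -5.6
t 8.30 rot-frame tcp mm [-101.5  -16.   212.5] F [ 0.8  1.9 -1.2] w 0.347 tips 0.0250 M [0.26 0.02 0.03]
   toolF [ 1.7  1.4 -0.8] tilt -7.6
t 8.47 rot-frame tcp mm [-101.5  -19.1  212.1] F [ 0.4  1.3 -0.5] w 0.350 tips 0.0250 M [ 0.22  0.01 -0.01]
   toolF [ 1.2  0.7 -0.4] tilt -9.6
```

View pics/scene7.png

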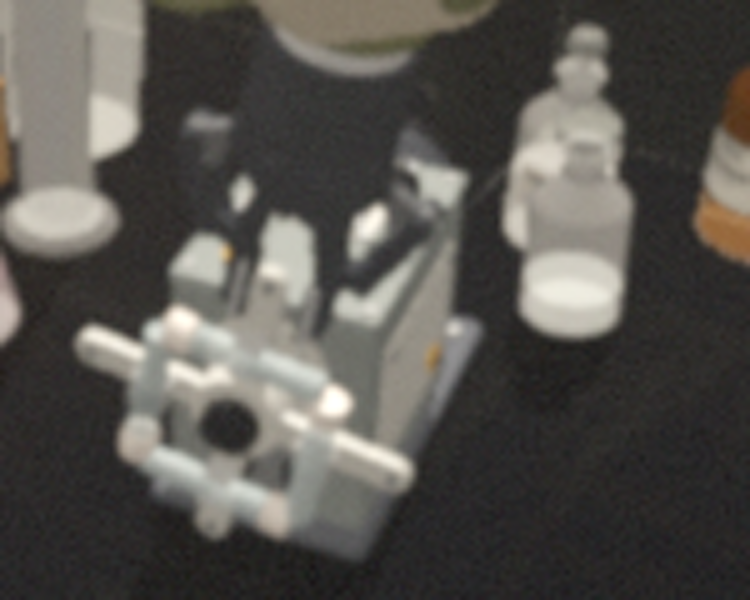

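Contact made on the +y finger; the carrier is turning at about 1–2 N, so continue (the tilt sign just prints inverted).

```bash

python3 -m jog '[[-0.3,-1.6,0,0,0,0,-0.0175],[-0.3,-1.6,0,0,0,0,-0.0175]]' >/dev/null && python3 chk.py && python3 -m jog '[[-0.3,-1.6,0,0,0,0,-0.0175],[-0.3,-1.6,0,0,0,0,-0.0175]]' >/dev/null && python3 chk.py && python3 -m jog '[[-0.3,-1.6,0,0,0,0,-0.0175],[-0.3,-1.6,0,0,0,0,-0.0175]]' >/dev/null && python3 chk.py && python3 -m jog '[[-0.3,-1.6,0,0,0,0,-0.0175],[-0.3,-1.6,0,0,0,0,-0.0175]]' >/dev/null && python3 chk.py && python3 -m jog '[[-0.3,-1.6,0,0,0,0,-0.0175],[-0.3,-1.6,0,0,0,0,-0.0175]]' >/dev/null && python3 chk.py  && python3 -m jog '[[-0.3,-1.6,0,0,0,0,-0.0175],[-0.3,-1.6,0,0,0,0,-0.0175]]' >/dev/null && python3 chk.py
```

```text
t 8.68 rot-frame tcp mm [-101.5  -22.2  211.7] F [-0.4  1.6  0.2] w 0.356 tips 0.0250 M [ 0.18  0.07 -0.01]
   toolF [1.6 0.1 0.4] tilt -11.6
t 8.85 rot-frame tcp mm [-101.4  -25.5  211. ] F [-0.9  2.6 -1. ] w 0.351 tips 0.0250 M [ 0.16 -0.02  0.  ]
   toolF [2.2 1.6 0.9] tilt -13.6
t 9.02 rot-frame tcp mm [-101.4  -28.7  210.2] F [-0.6  1.5 -0.3] w 0.348 tips 0.0250 M [ 0.14  0.05 -0.02]
   toolF [1.4 0.7 0.6] tilt -15.6
t 9.18 rot-frame tcp mm [-101.4  -31.7  209.3] F [-0.1  1.6 -0.5] w 0.351 tips 0.0250 M [0.17 0.04 0.04]
   toolF [1.4 0.9 0.1] tilt -17.6
t 9.35 rot-frame tcp mm [-101.4  -34.8  208.3] F [-0.4  1.   0. ] w 0.353 tips 0.0250 M [0.13 0.09 0.02]
   toolF [1.  0.3 0.4] tilt -19.6
t 9.52 rot-frame tcp mm [-101.4  -37.8  207.2] F [-0.8  2.8 -0.3] w 0.351 tips 0.0250 M [ 0.04 -0.01  0.01]
   toolF [2.4 1.3 0.8] tilt -21.6
```

```bash

python3 -m jog '[[-0.3,-1.6,0,0,0,0,-0.0175],[-0.3,-1.6,0,0,0,0,-0.0175]]' >/dev/null && python3 chk.py && python3 -m jog '[[-0.3,-1.6,0,0,0,0,-0.0175],[-0.3,-1.6,0,0,0,0,-0.0175]]' >/dev/null && python3 chk.py && python3 -m jog '[[-0.3,-1.6,0,0,0,0,-0.0175],[-0.3,-1.6,0,0,0,0,-0.0175]]' >/dev/null && python3 chk.py && python3 -m jog '[[-0.3,-1.6,0,0,0,0,-0.0175],[-0.3,-1.6,0,0,0,0,-0.0175]]' >/dev/null && python3 chk.py && python3 -m jog '[[-0.3,-1.6,0,0,0,0,-0.0175],[-0.3,-1.6,0,0,0,0,-0.0175]]' >/dev/null && python3 chk.py  && python3 -m jog '[[-0.3,-1.6,0,0,0,0,-0.0175],[-0.3,-1.6,0,0,0,0,-0.0175]]' >/dev/null && python3 chk.py
python3 -c "
from h import *
print(sensors.observe()['joints'].round(2))
d=optics.snapshot('scene');o=(280,130)
a=d['color'][o[1]:o[1]+120,o[0]:o[0]+150,::-1]
cv2.imwrite('pics/scene8.png',cv2.resize(a,None,fx=5,fy=5,interpolation=cv2.INTER_CUBIC))"
```

```text
t 9.68 rot-frame tcp mm [-101.4  -40.7  206. ] F [ 0.1  1.9 -0.4] w 0.350 tips 0.0250 M [0.03 0.   0.03]
   toolF [ 1.6  1.1 -0.1] tilt -23.6
t 9.85 rot-frame tcp mm [-101.5  -43.6  204.7] F [ 0.1  1.4 -0.5] w 0.347 tips 0.0250 M [-0.01  0.02  0.02]
   toolF [ 1.1  1.  -0.1] tilt -25.6
t 10.02 rot-frame tcp mm [-101.5  -46.5  203.3] F [ 0.4  2.1 -0.3] w 0.348 tips 0.0250 M [-0.02  0.06 -0.04]
   toolF [ 1.7  1.2 -0.4] tilt -27.6
t 10.18 rot-frame tcp mm [-101.5  -49.3  201.8] F [-0.4  1.7  0.8] w 0.351 tips 0.0250 M [-0.03  0.02 -0.04]
   toolF [1.9 0.2 0.4] tilt -29.6
t 10.35 rot-frame tcp mm [-101.4  -52.1  200.2] F [-1.2  1.8  0.4] w 0.353 tips 0.0250 M [-0.   -0.   -0.03]
   toolF [1.8 0.6 1.2] tilt -31.6
t 10.52 rot-frame tcp mm [-101.5  -54.8  198.5] F [0.3 2.3 0.2] w 0.349 tips 0.0250 M [-0.02 -0.02  0.01]
   toolF [ 2.   1.1 -0.3] tilt -33.6
[-0.37  0.44  1.5   0.5   1.52 -2.2 ]
```

View pics/scene8.png

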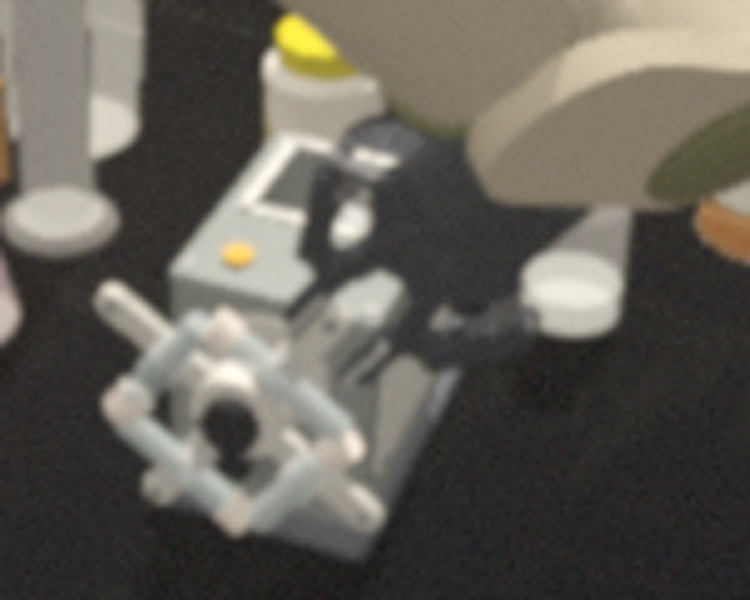

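```bash
python3 -c "
from h import *
def ray(n,uv,z):
    d=optics.snapshot(n);T=np.array(d['T']);f=200/np.tan(np.radians(d['fovy'])/2)
    K=np.array([[f,0,d['cx']],[0,f,d['cy']],[0,0,1]])
    u=cv2.undistortPoints(np.array([[uv]],float),K,np.array(d['distortion'],float))[0,0]
    v=T[:3,:3]@[u[0],u[1],1];o=T[:3,3];w=o+v*(z-o[2])/v[2]
    c,s=np.cos(pose[2]),np.sin(pose[2]);q=w-[pose[0],pose[1],0]
    print(n,uv,w.round(3),'rot',(c*q[0]+s*q[1]).round(3),(-s*q[0]+c*q[1]).round(3))
ray('scene',(291,173),0);ray('scene',(271,193),0);ray('scene',(234,205),0);ray('scene',(395,190),0);ray('scene',(345,165),0.0)
ray('side',(393,178),0);ray('scene',(200,175),0);ray('scene',(408,309),0)
"
```

```text
scene (291, 173) [0.743 0.41  0.   ] rot 0.189 0.263
scene (271, 193) [0.606 0.396 0.   ] rot 0.052 0.271
scene (234, 205) [0.488 0.458 0.   ] rot -0.054 0.35
scene (395, 190) [0.852 0.044 0.   ] rot 0.24 -0.116
scene (345, 165) [0.899 0.269 0.   ] rot 0.321 0.099
side (393, 178) [0.749 0.436 0.   ] rot 0.2 0.287
scene (200, 175) [0.552 0.684 0.   ] rot 0.044 0.564
scene (408, 309) [ 0.414 -0.176  0.   ] rot -0.227 -0.264
```

```bash

python3 -m jog '[[-0.3,3.2,0,0,0,0,0.035],[-0.3,3.2,0,0,0,0,0.035],[-0.3,3.2,0,0,0,0,0.035],[-0.3,3.2,0,0,0,0,0.035]]' >/dev/null && python3 chk.py && python3 -m jog '[[-0.3,1.6,0,0,0,0,0.0175],[-0.3,1.6,0,0,0,0,0.0175]]' >/dev/null && python3 chk.py && python3 -m jog '[[-0.3,3.2,0,0,0,0,0.035],[-0.3,3.2,0,0,0,0,0.035],[-0.3,3.2,0,0,0,0,0.035]]' >/dev/null && python3 chk.py && python3 -m jog '[[-0.3,3.2,0,0,0,0,0.035],[-0.3,3.2,0,0,0,0,0.035],[-0.3,3.2,0,0,0,0,0.035]]' >/dev/null && python3 chk.py && python3 -m jog '[[-0.3,3.2,0,0,0,0,0.035],[-0.3,3.2,0,0,0,0,0.035],[-0.3,3.2,0,0,0,0,0.035]]' >/dev/null && python3 chk.py
```

```text
t 11.30 rot-frame tcp mm [-101.4  -43.2  205.6] F [ 0.9 -1.5 -1.3] w 0.352 tips 0.0250 M [-0.48 -0.04 -0.01]
   toolF [-1.9  0.5 -0.9] tilt -25.3
t 11.47 rot-frame tcp mm [-101.4  -40.4  207. ] F [-0.3 -3.  -0.1] w 0.352 tips 0.0250 M [-0.52 -0.09  0.06]
   toolF [-2.8 -1.1  0.3] tilt -23.3
t 11.72 rot-frame tcp mm [-101.3  -32.   210.2] F [-0.6 -2.3  0.9] w 0.350 tips 0.0250 M [-0.51 -0.05  0.03]
   toolF [-1.9 -1.5  0.6] tilt -17.3
t 11.97 rot-frame tcp mm [-101.3  -22.7  212.9] F [-0.6 -2.6  1.6] w 0.348 tips 0.0250 M [-0.47 -0.07 -0.07]
   toolF [-2.3 -2.1  0.6] tilt -11.3
t 12.22 rot-frame tcp mm [-101.2  -13.2  214.5] F [-0.5 -2.3  1.2] w 0.354 tips 0.0250 M [-0.41 -0.01 -0.03]
   toolF [-2.1 -1.4  0.5] tilt -5.3
```

```bash

python3 -m jog '[[-0.3,3.2,0,0,0,0,0.035],[-0.3,3.2,0,0,0,0,0.035]]' >/dev/null && python3 chk.py && python3 -m jog '[[-0.3,1.6,0,0,0,0,0.0175],[-0.3,1.6,0,0,0,0,0.0175]]' >/dev/null && python3 chk.py && python3 -m jog '[[-0.3,1.6,0,0,0,0,0.0175],[-0.3,1.6,0,0,0,0,0.0175]]' >/dev/null && python3 chk.py && python3 -m jog '[[-0.3,1.6,0,0,0,0,0.0175],[-0.3,1.6,0,0,0,0,0.0175]]' >/dev/null && python3 chk.py && python3 -m jog '[[-0.3,1.6,0,0,0,0,0.0175],[-0.3,1.6,0,0,0,0,0.0175]]' >/dev/null && python3 chk.py && python3 -m jog '[[-0.3,1.6,0,0,0,0,0.0175],[-0.3,1.6,0,0,0,0,0.0175]]' >/dev/null && python3 chk.py && python3 -m jog '[[-0.3,1.6,0,0,0,0,0.0175],[-0.3,1.6,0,0,0,0,0.0175]]' >/dev/null && python3 chk.py
```

```text
t 12.38 rot-frame tcp mm [-101.2   -6.8  215.1] F [ 0.3 -3.1  0.6] w 0.350 tips 0.0250 M [-0.37 -0.07  0.  ]
   toolF [-3.1 -0.6 -0.3] tilt -1.3
t 12.55 rot-frame tcp mm [-101.3   -3.4  214.9] F [ 0.1 -1.6  2.1] w 0.349 tips 0.0250 M [-0.35 -0.11  0.02]
   toolF [-1.6 -2.1 -0.1] tilt 0.7
t 12.72 rot-frame tcp mm [-101.3   -0.4  214.6] F [ 0.5 -1.6  1.9] w 0.348 tips 0.0250 M [-0.28 -0.15  0.02]
   toolF [-1.7 -1.8 -0.5] tilt 2.7
t 12.88 rot-frame tcp mm [-101.3    2.8  214.4] F [-0.3 -2.1  1.9] w 0.349 tips 0.0250 M [-0.33 -0.09  0.07]
   toolF [-2.3 -1.7  0.3] tilt 4.7
t 13.05 rot-frame tcp mm [-101.4    6.2  214.1] F [-0.  -1.7  1. ] w 0.351 tips 0.0250 M [-0.31 -0.1   0.  ]
   toolF [-1.8 -0.8  0. ] tilt 6.7
t 13.22 rot-frame tcp mm [-101.4    9.4  213.7] F [ 0.4 -2.6  1.3] w 0.347 tips 0.0250 M [-0.29 -0.09  0.01]
   toolF [-2.8 -0.9 -0.4] tilt 8.7
t 13.38 rot-frame tcp mm [-101.4   12.6  213.2] F [ 0.5 -2.1  1.1] w 0.348 tips 0.0250 M [-0.21 -0.07  0.02]
   toolF [-2.3 -0.7 -0.5] tilt 10.7
```

```bash

python3 -m jog '[[-0.3,1.6,0,0,0,0,0.0175],[-0.3,1.6,0,0,0,0,0.0175]]' >/dev/null && python3 chk.py && python3 -m jog '[[-0.3,1.6,0,0,0,0,0.0175],[-0.3,1.6,0,0,0,0,0.0175]]' >/dev/null && python3 chk.py && python3 -m jog '[[-0.3,1.6,0,0,0,0,0.0175],[-0.3,1.6,0,0,0,0,0.0175]]' >/dev/null && python3 chk.py && python3 -m jog '[[-0.3,1.6,0,0,0,0,0.0175],[-0.3,1.6,0,0,0,0,0.0175]]' >/dev/null && python3 chk.py && python3 -m jog '[[-0.3,1.6,0,0,0,0,0.0175],[-0.3,1.6,0,0,0,0,0.0175]]' >/dev/null && python3 chk.py && python3 -m jog '[[-0.3,1.6,0,0,0,0,0.0175],[-0.3,1.6,0,0,0,0,0.0175]]' >/dev/null && python3 chk.py&& python3 -m jog '[[-0.3,1.6,0,0,0,0,0.0175],[-0.3,1.6,0,0,0,0,0.0175]]' >/dev/null && python3 chk.py
python3 -c "
from h import *
d=optics.snapshot('scene');o=(260,130)
a=d['color'][o[1]:o[1]+120,o[0]:o[0]+150,::-1]
cv2.imwrite('pics/scene9.png',cv2.resize(a,None,fx=5,fy=5,interpolation=cv2.INTER_CUBIC))"
```

```text
t 13.55 rot-frame tcp mm [-101.3   15.7  212.6] F [ 0.7 -2.   1. ] w 0.351 tips 0.0250 M [-0.23 -0.07  0.01]
   toolF [-2.1 -0.6 -0.7] tilt 12.7
t 13.72 rot-frame tcp mm [-101.3   18.8  211.8] F [ 1.5 -2.1  2.4] w 0.350 tips 0.0250 M [-0.26 -0.07  0.02]
   toolF [-2.6 -1.7 -1.5] tilt 14.7
t 13.88 rot-frame tcp mm [-101.3   21.9  211. ] F [ 0.1 -1.   1.4] w 0.352 tips 0.0250 M [-0.21 -0.1  -0.05]
   toolF [-1.4 -1.1 -0.1] tilt 16.7
t 14.05 rot-frame tcp mm [-101.3   25.   210. ] F [ 0.6 -1.   1.7] w 0.348 tips 0.0250 M [-0.17 -0.03  0.02]
   toolF [-1.5 -1.3 -0.6] tilt 18.7
t 14.22 rot-frame tcp mm [-101.4   28.   208.9] F [-0.3 -1.1  0.4] w 0.349 tips 0.0250 M [ 0.05 -0.02  0.08]
   toolF [-1.1  0.   0.3] tilt 20.7
t 14.38 rot-frame tcp mm [-101.4   31.1  207.7] F [ 0.6 -1.2  0.8] w 0.347 tips 0.0250 M [ 0.04  0.04 -0.01]
   toolF [-1.4 -0.3 -0.6] tilt 22.7
t 14.55 rot-frame tcp mm [-101.4   34.   206.5] F [-0.9 -1.   1. ] w 0.347 tips 0.0250 M [ 0.01 -0.01 -0.01]
   toolF [-1.3 -0.5  0.9] tilt 24.7
```

View pics/scene9.png

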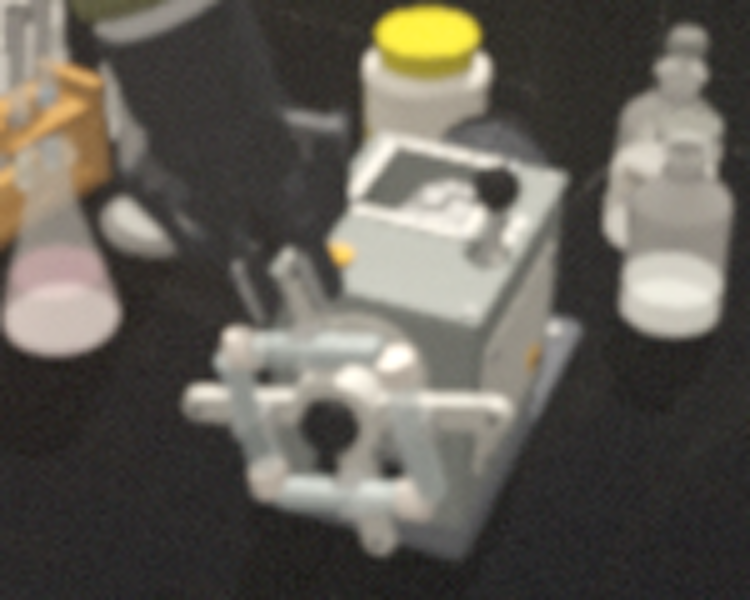

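```bash

python3 -m jog '[[-0.3,1.6,0,0,0,0,0.0175],[-0.3,1.6,0,0,0,0,0.0175]]' >/dev/null && python3 chk.py && python3 -m jog '[[-0.3,1.6,0,0,0,0,0.0175],[-0.3,1.6,0,0,0,0,0.0175]]' >/dev/null && python3 chk.py && python3 -m jog '[[-0.3,1.6,0,0,0,0,0.0175],[-0.3,1.6,0,0,0,0,0.0175]]' >/dev/null && python3 chk.py && python3 -m jog '[[-0.3,1.6,0,0,0,0,0.0175],[-0.3,1.6,0,0,0,0,0.0175]]' >/dev/null && python3 chk.py
python3 -c "
from h import *
d=optics.snapshot('scene');o=(260,130)
a=d['color'][o[1]:o[1]+120,o[0]:o[0]+150,::-1]
cv2.imwrite('pics/scene10.png',cv2.resize(a,None,fx=5,fy=5,interpolation=cv2.INTER_CUBIC))"
```

```text
t 14.77 rot-frame tcp mm [-101.3   36.6  205.2] F [ 0.4 -0.6  1.6] w 0.350 tips 0.0250 M [ 0.05 -0.02 -0.02]
   toolF [-1.2 -1.1 -0.4] tilt 26.7
t 14.93 rot-frame tcp mm [-101.3   39.6  203.8] F [ 0.5 -1.3  2.2] w 0.350 tips 0.0250 M [ 0.03  0.02 -0.07]
   toolF [-2.2 -1.3 -0.5] tilt 28.8
t 15.10 rot-frame tcp mm [-101.2   42.2  202.5] F [-0.7 -2.8  3.8] w 0.349 tips 0.0250 M [-0.42  0.02 -0.07]
   toolF [-4.3 -1.8  0.7] tilt 30.8
```

View pics/scene10.png

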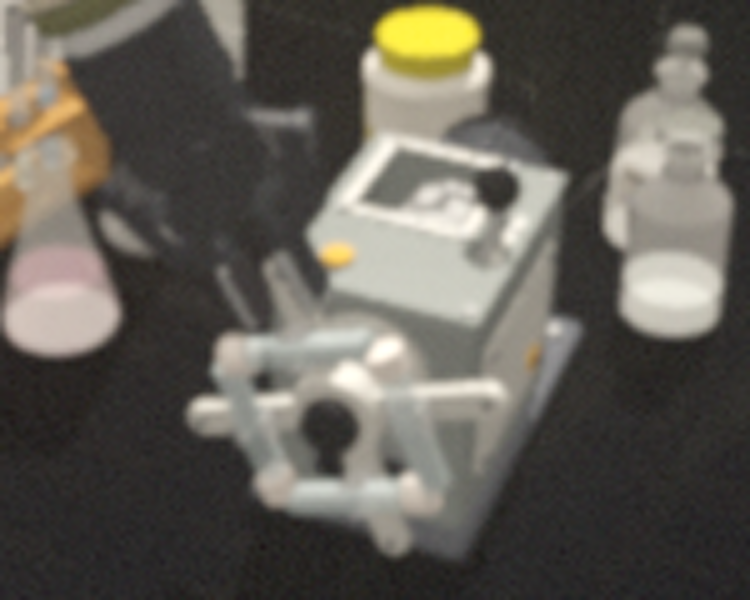

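```bash

python3 -m jog '[[-0.3,1,0,0,0,0,0.011]]' >/dev/null; python3 chk.py 7 && python3 -m jog '[[-0.3,1,0,0,0,0,0.011]]' >/dev/null && python3 chk.py 7
```

```text
t 15.23 rot-frame tcp mm [-101.2   43.   202. ] F [-0.3 -4.7  3.6] w 0.356 tips 0.0250 M [-0.5  -0.07 -0.05]
   toolF [-5.9 -0.6  0.3] tilt 31.4
t 15.32 rot-frame tcp mm [-101.2   43.7  201.5] F [-2.  -4.3  4.9] w 0.349 tips 0.0250 M [-0.69 -0.04 -0.05]
   toolF [-6.2 -1.8  2. ] tilt 32.0
```

```bash

python3 -m jog '[[-0.3,-3.2,0,0,0,0,-0.035],[-0.3,-3.2,0,0,0,0,-0.035],[-0.3,-3.2,0,0,0,0,-0.035],[-0.3,-3.2,0,0,0,0,-0.035],[-0.3,-3.2,0,0,0,0,-0.035]]' >/dev/null; python3 chk.py 4 && python3 -m jog '[[-0.3,-1.6,0,0,0,0,-0.0175],[-0.3,-1.6,0,0,0,0,-0.0175]]' >/dev/null && python3 chk.py 4 && python3 -m jog '[[-0.3,-1.6,0,0,0,0,-0.0175],[-0.3,-1.6,0,0,0,0,-0.0175]]' >/dev/null && python3 chk.py 4 && python3 -m jog '[[-0.3,-1.6,0,0,0,0,-0.0175],[-0.3,-1.6,0,0,0,0,-0.0175]]' >/dev/null && python3 chk.py 4 && python3 -m jog '[[-0.3,-1.6,0,0,0,0,-0.0175],[-0.3,-1.6,0,0,0,0,-0.0175]]' >/dev/null && python3 chk.py 4 && python3 -m jog '[[-0.3,-1.6,0,0,0,0,-0.0175],[-0.3,-1.6,0,0,0,0,-0.0175]]' >/dev/null && python3 chk.py 4
python3 -c "
from h import *
d=optics.snapshot('scene');o=(260,130)
a=d['color'][o[1]:o[1]+120,o[0]:o[0]+150,::-1]
cv2.imwrite('pics/scene11.png',cv2.resize(a,None,fx=5,fy=5,interpolation=cv2.INTER_CUBIC))"
```

```text
t 15.73 rot-frame tcp mm [-101.4   30.2  208.4] F [-0.5  0.3  0.7] w 0.353 tips 0.0250 M [0.2  0.05 0.02]
   toolF [ 0.  -0.7  0.5] tilt 21.7
t 15.90 rot-frame tcp mm [-101.3   27.   209.6] F [ 0.3  1.1 -1.7] w 0.351 tips 0.0250 M [ 0.31 -0.01  0.03]
   toolF [ 1.6  1.2 -0.3] tilt 19.8
t 16.07 rot-frame tcp mm [-101.5   24.1  210.6] F [-0.   0.9 -0.4] w 0.343 tips 0.0250 M [0.23 0.09 0.04]
   toolF [1.  0.1 0. ] tilt 17.8
t 16.23 rot-frame tcp mm [-101.4   20.9  211.7] F [ 0.1  0.7 -1.3] w 0.348 tips 0.0250 M [0.29 0.08 0.01]
   toolF [ 1.   1.  -0.1] tilt 15.8
t 16.40 rot-frame tcp mm [-101.4   17.7  212.7] F [ 0.1  1.4 -2.2] w 0.347 tips 0.0250 M [0.26 0.1  0.01]
   toolF [ 1.9  1.8 -0.1] tilt 13.8
t 16.57 rot-frame tcp mm [-101.4   14.6  213.4] F [ 1.3  2.3 -2.7] w 0.353 tips 0.0250 M [ 0.53  0.09 -0.01]
   toolF [ 2.8  2.2 -1.3] tilt 11.7
```

View pics/scene11.png

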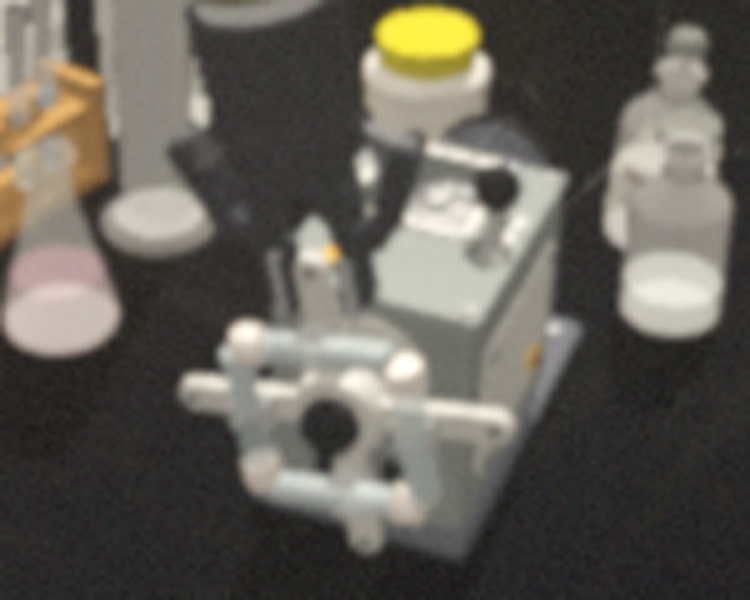

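```bash

python3 -m jog '[[-0.3,-1.6,0,0,0,0,-0.0175]]' >/dev/null; python3 chk.py 6 && python3 -m jog '[[-0.3,-1.6,0,0,0,0,-0.0175]]' >/dev/null && python3 chk.py 6
```

```text
t 16.70 rot-frame tcp mm [-101.4   13.4  213.6] F [ 0.4  3.7 -3.2] w 0.349 tips 0.0250 M [ 0.67 -0.03 -0.01]
   toolF [ 4.3  2.4 -0.4] tilt 10.8
t 16.78 rot-frame tcp mm [-101.5   11.9  213.8] F [ 1.3  5.1 -5.3] w 0.351 tips 0.0250 M [ 0.9  -0.01 -0.01]
   toolF [ 5.9  4.3 -1.3] tilt 9.7
```

```bash

python3 -m jog '[[-0.3,3.2,0,0,0,0,0.035],[-0.3,3.2,0,0,0,0,0.035],[-0.3,0,-20,0,0,0,0],[-0.3,0,-30,0,0,0,0],[-0.3,0,-30,0,0,0,0],[-1,0,0,0,0,0,-0.12],[-1,0,0,0,0,0,-0.12],[-1,0,0,0,0,0,0],[-1,0,0,0,0,0,0]]' >/dev/null; python3 chk.py 4; python3 -c "
from h import *
togo([-30,-40,219])"
```

```text
t 17.53 rot-frame tcp mm [-101.3   35.6  290.7] F [-0.3  0.5  0.5] w -0.001 tips 0.0250 M [ 0.01 -0.02  0.04]
   toolF [ 0.5 -0.5  0.3] tilt 0.3
t 17.53 rot-frame tcp mm [-101.3   35.6  290.7] F [-0.3  0.5  0.5] w -0.001 tips 0.0250 M [ 0.01 -0.02  0.04]
  turn(tool) 1 [ 0.    -0.004 -0.004]
  turn(tool) -1 [0.007 3.137 0.   ]
  shift now(tool mm) [-74.9  72.  -71.6] world [ 82.3 -63.4 -71.7]  tool axes world [[-0.15, 0.0, -0.99], [0.99, -0.0, -0.15], [-0.0, -1.0, -0.0]]
```

```bash

python3 -m jog '[[-1,-25,0,-24,0,-0.004,-0.004],[-1,-25,0,-24,0,0,0],[-1,-25,0,-24,0,0,0],[-1,-1,20,0,0,0,0],[-1,0,20,0,0,0,0],[-1,0,20,0,0,0,0],[-1,0,12,0,0,0,0],[-1,0,0,-7,0,0,0],[-1,0,0,-7,0,0,0],[-1,0,0,-6,0,0,0],[-1,0,0,-4,0,0,0],[-1,0,0,-2,0,0,0],[-1,0,0,0,0,0,0]]' >/dev/null; python3 chk.py 4; python3 -c "
from h import *
d=optics.snapshot('side');o=(300,140)
a=d['color'][o[1]:o[1]+120,o[0]:o[0]+150,::-1]
cv2.imwrite('pics/side12.png',cv2.resize(a,None,fx=5,fy=5,interpolation=cv2.INTER_CUBIC))"
```

```text
t 18.62 rot-frame tcp mm [ -2.7 -38.8 218.9] F [ 1.4 -0.3  0.2] w -0.006 tips 0.0250 M [ 0.    0.01 -0.02]
   toolF [-0.3 -0.2 -1.4] tilt -0.1
```

View pics/side12.png

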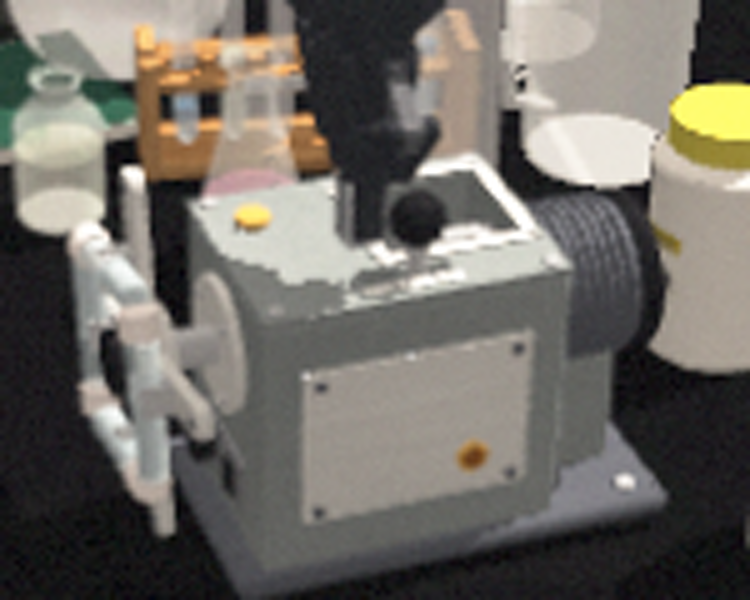

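```bash

python3 -m jog '[[-1,-1,0,-2,0,0,0],[-1,-1,0,-1.5,0,0,0],[-1,0,0,-1,0,0,0],[-1,0,0,-1,0,0,0]]' >/dev/null; python3 chk.py 12 && python3 -m jog '[[-1,0,0,-1,0,0,0],[-1,0,0,-1,0,0,0]]' >/dev/null && python3 chk.py 12 &&  python3 -m jog '[[-1,0,0,-1,0,0,0],[-1,0,0,-1,0,0,0]]' >/dev/null && python3 chk.py 12 &&  python3 -m jog '[[-1,0,0,-1,0,0,0]]' >/dev/null && python3 chk.py 12 &&  python3 -m jog '[[-1,0,0,-1,0,0,0]]' >/dev/null && python3 chk.py 12
```

```text
t 19.00 rot-frame tcp mm [  2.2 -40.9 218.6] F [-4.4 -0.6  0.5] w 0.002 tips 0.0250 M [-0.25  0.71 -0.02]
   toolF [-0.6 -0.5  4.4] tilt -0.1
t 19.17 rot-frame tcp mm [  3.4 -40.9 218.5] F [-7.  -1.3  2.4] w 0.002 tips 0.0250 M [-0.33  1.01  0.01]
   toolF [-1.3 -2.4  7. ] tilt -0.1
t 19.33 rot-frame tcp mm [  5.3 -40.9 218.5] F [-7.  -1.4  3.3] w -0.003 tips 0.0250 M [-0.41  0.94 -0.01]
   toolF [-1.4 -3.3  7.1] tilt -0.1
t 19.42 rot-frame tcp mm [  6.3 -40.9 218.5] F [-6.3 -0.8  3.2] w -0.003 tips 0.0250 M [-0.35  0.98 -0.05]
   toolF [-0.8 -3.2  6.4] tilt -0.1
t 19.50 rot-frame tcp mm [  7.3 -40.9 218.5] F [-6.4 -1.6  3.3] w -0.003 tips 0.0250 M [-0.3   1.04  0.  ]
   toolF [-1.6 -3.3  6.4] tilt -0.1
```

Past the 14 mm block position with no rise in force, so it is meshed. On to the end.

```bash

python3 -m jog '[[-1,0,0,-1,0,0,0]]' >/dev/null && python3 chk.py 11 &&  python3 -m jog '[[-1,0,0,-1,0,0,0]]' >/dev/null && python3 chk.py 11 &&  python3 -m jog '[[-1,0,0,-0.7,0,0,0]]' >/dev/null && python3 chk.py 11 &&  python3 -m jog '[[-1,0,0,-0.7,0,0,0]]' >/dev/null && python3 chk.py 11 &&  python3 -m jog '[[-1,0,0,-0.5,0,0,0]]' >/dev/null && python3 chk.py 11 &&  python3 -m jog '[[-1,0,0,-0.5,0,0,0]]' >/dev/null && python3 chk.py 11
```

```text
t 19.58 rot-frame tcp mm [  8.3 -41.  218.5] F [-6.6 -1.6  2.9] w 0.001 tips 0.0250 M [-0.34  0.98 -0.04]
   toolF [-1.6 -2.9  6.6] tilt -0.1
t 19.67 rot-frame tcp mm [  8.6 -40.9 218.5] F [-14.7  -1.5   6. ] w 0.002 tips 0.0250 M [-0.61  2.16  0.01]
   toolF [-1.5 -5.9 14.8] tilt -0.1
```

```bash

python3 -m jog '[[-1,0,0,5,0,0,0],[-1,0,0,10,0,0,0],[-1,0,0,20,0,0,0],[-1,0,-25,10,0,0,0],[-1,0,-35,10,0,0,0],[-1,0,-30,20,0,0,0],[-1,20,-20,30,0,0,0],[-1,20,-10,30,0,0,0],[-1,0,0,0,0,0,0],[-1,0,0,0,0,0,0]]' >/dev/null; python3 chk.py; python3 -c "
from h import *
for n,o in (('side',(300,140)),('scene',(280,130))):
  d=optics.snapshot(n)
  a=d['color'][o[1]:o[1]+120,o[0]:o[0]+150,::-1]
  print((proj(d,r2w([(.01,-.04,.2),(.024,-.04,.2),(.031,-.04,.2)],pose))-o)*5)
  cv2.imwrite(f'pics/{n}13.png',cv2.resize(a,None,fx=5,fy=5,interpolation=cv2.INTER_CUBIC))"
```

```text
t 20.50 rot-frame tcp mm [-125.6   -0.5  339.9] F [1.  0.2 0. ] w -0.004 tips 0.0250 M [ 0.01 -0.04 -0.  ]
   toolF [ 0.2  0.  -1. ] tilt -0.1
[[389.96722263 221.89570342]
 [417.1324937  216.9205753 ]
 [430.64551621 214.44586694]]
[[386.86293666 201.72685459]
 [394.89833156 188.96876256]
 [398.85436466 182.68736181]]
```

View pics/side13.png

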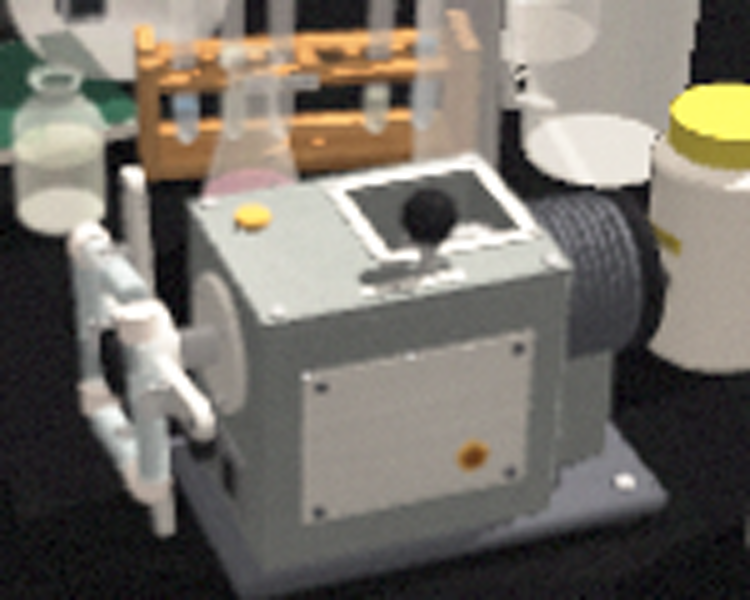

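View pics/scene13.png

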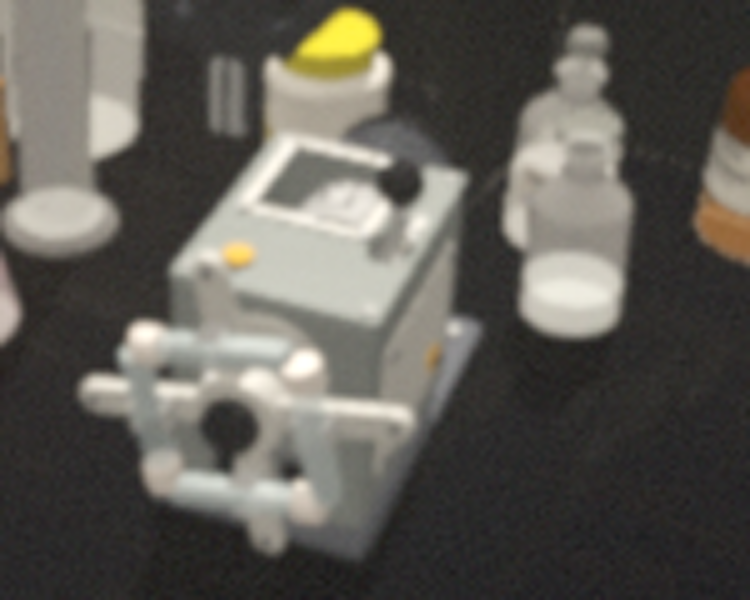

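```bash
python3 -m jog '[[-1,0,0,0,0,0,0],[-1,0,0,0,0,0,0],[-1,0,0,0,0,0,0]]'; python3 -c "
from station import robot
print(robot.close_job())"
```

```text
time_s: 20.85
ee_pos: [0.4745, 0.0992, 0.3379]
ee_rot: [-0.459, 0.458, 0.538, -0.538]
wrist_force: [-0.2, -0.3, -0.2]
width: -0.002
the job is handed in; nothing more can be done
None
```

The rotator is back in gear with the knob fully home, and I handed the job in at about 20.9 s of the 48 s allowed. No verdict came back on hand-in.

- **First push:** I eased the knob until the teeth blocked it, about 12.5–14 mm along, with about 12 N on the wrist sensor.
- **Rocking the carrier:** I straddled the upright arm with the fingers and rocked the carrier about 30° towards the rotator's right, then back past upright to the left. It stopped gently at about 20–30° to the left, and also at about 10° the other way, both at roughly 6 N. That is the play of meshed teeth.
- **Final push:** The knob then slid on past the blocked position at about 6.5 N and met its end stop, with a peak of about 15 N along the slot. The stop came about 7 mm beyond the earlier block, as it should.

**Last checks:**
- In both the side and scene pictures the ball lies within about half a pixel of its predicted fully-home position.
- The gripper is clear of the rotator, with wrist force near zero.
- The glassware in view stands where it was. The dropper bottle was outside the last crops, but the arm never went near it.

**Disagreement:** first contact with the knob came about 2–4 mm later than my measured pose predicted. I put that down to finger thickness and calibration, and it did not affect the result.

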